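# Feel round the seal of an opened check valve

### The job

The upper half of this check valve is off so that its seal can be inspected. Set the fingertips on the black seal ring of the spring-loaded valve plate at the yellow paint mark, run them lightly along the seal all the way round, clockwise seen from above, until they are back at the mark, then lift clear. Feel it gently - the plate may sink a little under the touch but never more than 10 mm - do not shift or lift the valve, and leave the other parts on the bench alone.

Things in the scene. Friction and masses are not known exactly. Their poses are not given: they have to be found in the camera images.
- valve: lower half of a stainless check valve, loose on the bench, mouth up, turned any way: body 152 mm across, 70 mm tall, flanges 167 mm across, about 2.6 kg. Above its mouth a steel valve plate (130 mm across) stands on a coil spring; hex nut and stem end in the plate's middle, 27 mm across, 12 mm higher than the seal. Origin at the centre of the foot; z up; x points to the yellow mark
- plate (a joint): how far the valve plate is pushed down against its spring, in m: 0 all the way up as it rests, stop at 0.018. It starts to sink at about 2 N and takes 0.5 N more for each mm (4.5 N at 5 mm); it stays level and springs back up by itself
- seal_centre (a point): centre of the seal ring, at the height of the seal's top face: 107 mm above the bench while the plate is up; sinks with the plate. The seal is a flat, level black ring on the plate's upper face, outside diameter 122 mm, inside 102 mm, 3 mm proud of the plate; its middle line, where the fingertips run (kept together, so that they touch in one spot), lies 56 mm from this point
- seal_mark (a point): point on the top face of the seal, on its middle line, beside the yellow paint mark: start and finish of the round. The mark is a yellow radial stripe 14 mm wide on the grey disc inside the seal, carried on over the rims of plate and top flange. (seal_c0, seal_c1, ... are the 20 equal parts of the seal in clockwise order, 18 degrees each, the first two meeting at the mark)
- upper_half: the removed upper half of the valve: open stainless tube 152 mm across with two flanges 167 mm across, 66 mm tall, standing on the bench; bystander. Origin at the middle of its underside
- spring_wide: coil spring standing on end, 48 mm across, 58 mm tall; bystander. Origin at the middle of its underside
- spring_tall: slimmer coil spring standing on end, 36 mm across, 78 mm tall; bystander. Origin at the middle of its underside
- grease_jar: white jar with a blue cap, 62 mm across, 62 mm tall; bystander. Origin at the middle of its underside
- spare_seal: spare black seal ring lying flat on the bench, 122 mm outside and 102 mm inside diameter, 6 mm thick; bystander, not the seal to feel. Origin at the middle of its underside
- spare_plate: smaller spare valve plate lying on the bench, stainless disc 96 mm across and 8 mm thick with its stem pointing up to 86 mm; bystander. Origin at the middle of its underside
- clamp: stainless hinged pipe clamp with a brass wing nut, lying flat, about 110 mm long, 18 mm high; bystander. Origin at the middle of its underside
- wrench: wrench lying on the bench, about 180 mm long; bystander. Origin at the middle of its underside

How it is judged:
On the way, in this order (a step that is already met when the one before it is completed fails the run):
1. the fingertips touch the seal at the yellow mark ((contact force between the fingers and seal_c0 above 0.3 N or contact force between the fingers and seal_c1 above 0.3 N)), for 0.05 s.
2. the fingertips, sliding clockwise, reach the part of the seal 72 degrees round from the mark ((contact force between the fingers and seal_c4 above 0.3 N or contact force between the fingers and seal_c5 above 0.3 N) and contact force between the fingers and seal_c6 below 0.3 N and contact force between the fingers and seal_c7 below 0.3 N), for 0.05 s.
3. the fingertips, sliding clockwise, reach the part of the seal 108 degrees round from the mark ((contact force between the fingers and seal_c6 above 0.3 N or contact force between the fingers and seal_c7 above 0.3 N) and contact force between the fingers and seal_c8 below 0.3 N and contact force between the fingers and seal_c9 below 0.3 N), for 0.05 s.
4. the fingertips, sliding clockwise, reach the part of the seal 144 degrees round from the mark ((contact force between the fingers and seal_c8 above 0.3 N or contact force between the fingers and seal_c9 above 0.3 N) and contact force between the fingers and seal_c10 below 0.3 N and contact force between the fingers and seal_c11 below 0.3 N), for 0.05 s.
5. the fingertips, sliding clockwise, reach the part of the seal 180 degrees round from the mark ((contact force between the fingers and seal_c10 above 0.3 N or contact force between the fingers and seal_c11 above 0.3 N) and contact force between the fingers and seal_c12 below 0.3 N and contact force between the fingers and seal_c13 below 0.3 N), for 0.05 s.
6. the fingertips, sliding clockwise, reach the part of the seal 216 degrees round from the mark ((contact force between the fingers and seal_c12 above 0.3 N or contact force between the fingers and seal_c13 above 0.3 N) and contact force between the fingers and seal_c14 below 0.3 N and contact force between the fingers and seal_c15 below 0.3 N), for 0.05 s.
7. the fingertips, sliding clockwise, reach the part of the seal 252 degrees round from the mark ((contact force between the fingers and seal_c14 above 0.3 N or contact force between the fingers and seal_c15 above 0.3 N) and contact force between the fingers and seal_c16 below 0.3 N and contact force between the fingers and seal_c17 below 0.3 N), for 0.05 s.
8. the fingertips, sliding clockwise, reach the part of the seal 288 degrees round from the mark ((contact force between the fingers and seal_c16 above 0.3 N or contact force between the fingers and seal_c17 above 0.3 N) and contact force between the fingers and seal_c18 below 0.3 N and contact force between the fingers and seal_c19 below 0.3 N), for 0.05 s.
9. the fingertips, sliding clockwise, reach the part of the seal 324 degrees round from the mark ((contact force between the fingers and seal_c18 above 0.3 N or contact force between the fingers and seal_c19 above 0.3 N) and contact force between the fingers and seal_c0 below 0.3 N and contact force between the fingers and seal_c1 below 0.3 N), for 0.05 s.
10. the fingertips are back on the seal at the yellow mark ((contact force between the fingers and seal_c0 above 0.3 N or contact force between the fingers and seal_c1 above 0.3 N)), for 0.05 s.
At the end, for the whole second after the job is handed in: The fingertips have slid in contact round the whole seal, clockwise from the mark back to the mark. The plate is fully up again (within 1.5 mm), the valve stands upright within 10 mm of where it was, and every other part lies within 15 mm of where it was (value of joint plate below 0.0015 m and distance of valve from where it was at the start of the episode below 0.01 m and angle between valve's own z axis and vertical below 0.05 rad and linear speed of valve below 0.02 m/s and distance of each of upper_half, spring_wide, spring_tall, grease_jar, spare_seal, spare_plate, clamp, wrench from where it was at the start of the episode below 0.015 m); the robot touches nothing.
It fails at once if the plate is pushed down more than 10 mm against its spring (value of joint plate above 0.01 m).
It fails at once if the valve is shifted more than 10 mm, lifted or tipped (distance of valve from where it was at the start of the episode above 0.01 m or angle between valve's own z axis and vertical above 0.08 rad).
It fails at once if another part on the bench is moved more than 15 mm (distance of any of upper_half, spring_wide, spring_tall, grease_jar, spare_seal, spare_plate, clamp, wrench from where it was at the start of the episode above 0.015 m).
It also fails if it takes over 67 s, if anything falls off the work surface, if the arm or the gripper's body presses on something with over 40 N, if the wrist force passes 120 N, or if a joint passes its speed limit or range.

### The arm

A 6-joint arm with a two-finger parallel gripper is mounted at the origin on the work surface. World frame = base frame: x ahead of the robot, y to its left, z up, the work surface at z = 0. Lengths are in m, angles in rad, forces in N, time in s.
With the tool pointing down it reaches from about 0.4 to 0.825 m from the base axis. Payload 7 kg.
Tool frame: the origin (TCP) lies at the very end of the fingers, on their centre line; the grasp point (between the pads) lies 19 mm behind it; y points along the fingers, x is the direction in which the jaws open and shut, and the axes are right-handed (so a half turn about y gives the same grasp; the last joint's range is limited). The gripper opens to 88 mm and grips with 3 to 60 N. Pads are 19 mm wide; open, the fingers measure 130 mm over their backs; the gripper's body (78 mm by 193 mm) begins 47 mm behind the grasp point.
Start: joints at [-0.841, 0.359, 0.012, 0, -1.224, -0.288], TCP at [0.289, -0.61, 0.227] pointing down, gripper open.
Joint ranges: [-3.07, 3.07], [-1.43, 2.12], [-1.02, 1.25], [-3.03, 1.67], [-3.05, -0], [-3.03, 3.03]. Speed limits (rad/s): [2.39, 2.39, 3.01, 3.14, 3.14, 3.14].

### API

Orientations are given as [roll, pitch, yaw] about the fixed x, y, z axes, in that order (R = Rz(yaw) Ry(pitch) Rx(roll)).
In Python, from station import arm gives the robot as it stands.
- The arm moves only by the tool move_arm, never from a script. Its arguments are lists of equal length, an entry for each row: "jaw": the closure, from 0 (fully open) to 1 (shut); "offset": the shift along the tool's x, y, z in m, a list of three; "roll": the turn about the tool's y in rad. In form: {"jaw": [jaw, ...], "offset": [[dx, dy, dz], ...], "roll": [roll, ...]}. A call has 1 to 5 rows; each row shifts and turns the commanded pose from where the row before left it, along the tool's axes as they then stand; what a row does not reach is not made up. A row lasts 1/8 s, in which the tool goes at most 62.5 mm and 10.7 degrees, less where a joint would pass 70% of its speed; a pose out of reach is approached as far as the arm can. A call is refused whole if a number of a shift passes 0.0625 or a number of a turn 0.188, either way. A call with a gripper value outside its range is refused whole. The fingers move at their own pace and stop on an object; "grip_force" is the grip in N (left out, the last holds). Time passes only in rows, so rows that do not move let the fingers close. It gives the time, the measured TCP pose, the force and the opening at its end, in the units of the state.
- arm.get_state(): the state, without advancing time (a new reading comes with each control period).
- arm.grab_frame(name): name is "scene" or "side" or "wrist"; returns a dict with "pixels" (480x640x3 uint8, blue, green, red), "fovy" (degrees; the focal length in pixels is half the picture's height over the tangent of half this angle, whatever the lens; pixels are square), "cx", "cy" (the principal point, pixels), "dist_coeffs" ([k1, k2, p1, p2, k3] as OpenCV has them; the pictures are not rectified), "position" and "attitude" of the camera in the world; the wrist camera has in their place "hand_eye" (4x4, takes a point from camera to tool coordinates, whose origin is the TCP and whose axes are the tool frame's). Camera axes: x right, y down, z forward; pixel columns grow to the right and rows downward; lengths in m; the calibration is good to about 2 mm. A picture is of the moment at which its call begins: read the wrist's pose just before it. There is no depth.
- arm.job_done(): hands the job in, once; it reports no verdict.
Trained networks look in a picture, given as the dict that the camera call returned (one of the last four; its "shot" number tells which), for a name from the list of things; names that differ only in an ending like _2 or _b are one class to them, and where a whole thing is asked for, a point or a joint stands for the part that bears it (a point fixed in the world has none). Each returns a list of dicts, best first, with "p" (0 to 1); they miss things now and then, are a little off and sometimes report something else, mostly with a low value. They report only what shows in the picture. A call takes as long as a camera call.
- arm.recognise(picture, thing): "position" ([x, y, z] in m, in world coordinates, good to about 4 mm: the middle of the surface that is visible of it).
- arm.landmark_of(picture, thing): "position" ([x, y, z] in m, in world coordinates, good to about 4 mm: a listed point, or the origin of a listed thing).
The state is a dict: "t": time; "q": joint angles; "qd": joint speeds; "joint_efforts": joint torques, N m; "eef_pos": TCP position; "ee_rot": TCP orientation; "force": force on the tool from outside, world axes, zero at the start; "moment": the same for the moment, N m; "width": finger opening in m.
Only numpy, scipy, OpenCV 4.12 (cv2) and the standard library are available. Lean on these libraries where they do the work, as an engineer would, in place of code of your own. Each camera call takes 0.05 s, during which the arm holds its last target.

## Working session

There is one attempt and no reset: what is moved stays moved. The work goes in short steps, Python scripts to look and compute and a tool call to move; the robot and the scene stay as the last step left them, time stands still between calls to the robot, and variables do not carry over. Pictures are saved under pics/ and viewed, and the job is handed in when it is done.

Besides the shell and the picture viewer there is one more tool, called after "Emit:" as name(argument=value, ...) on one line, values as JSON. move_arm: Moves the arm, as the interface text tells. Its arguments: {"type":"object","properties":{"jaw":{"type":"array","items":{"type":"number"}},"offset":{"type":"array","items":{"type":"array","items":{"type":"number"}}},"roll":{"type":"array","items":{"type":"number"}},"grip_force":{"type":"number"}},"required":["jaw","offset","roll"]}

```bash
mkdir -p pics; ls; cat > h.py <<'E'
import numpy as np,cv2
from station import arm
from scipy.spatial.transform import Rotation as R
def cam(f,st=None):
    K=np.array([[240/np.tan(np.radians(f['fovy']/2)),0,f['cx']],[0,240/np.tan(np.radians(f['fovy']/2)),f['cy']],[0,0,1.]])
    return K,np.array(f['dist_coeffs'],float)
E
python3 - <<'E'
from h import *
s=arm.get_state();print(s)
for n in ['scene','side','wrist']:
    f=arm.grab_frame(n);cv2.imwrite(f'pics/{n}0.png',f['pixels'])
    print(n,{k:v for k,v in f.items() if k!='pixels'})
    for t in ['seal_centre','seal_mark','valve']:
        print(t,arm.landmark_of(f,t)[:2])
E
```

```text
pics
{'t': 0.0, 'q': array([-8.40899632e-01,  3.59376557e-01,  1.10743014e-02, -3.59877487e-04,
       -1.22408139e+00, -2.88059315e-01]), 'qd': array([ 0.00065288, -0.00068011,  0.00086052, -0.00112336, -0.00061332,
       -0.00067418]), 'joint_efforts': array([ 6.81620240e-04, -5.82713270e+01,  2.93075609e+01,  6.99726373e+00,
        7.39057374e-03, -2.01829639e-04]), 'eef_pos': array([ 0.28838314, -0.60976622,  0.22563432]), 'ee_rot': array([-1.57066971e+00, -1.61803687e-03,  2.01251105e+00]), 'force': array([ 0.21952494, -0.29982819,  0.28400493]), 'moment': array([ 0.00397647, -0.0018623 ,  0.0140933 ]), 'width': 0.08769960051226783}
scene {'fovy': 50.99933894615922, 'cx': 317.2598879790663, 'cy': 231.86418432487238, 'dist_coeffs': array([-0.04275273,  0.        ,  0.        ,  0.        ,  0.        ]), 'position': array([1.72805978, 0.07907884, 0.9118147 ]), 'attitude': array([-2.1885114 ,  0.00896674,  1.62435502]), 'shot': 1}
seal_centre []
seal_mark []
valve []
side {'fovy': 55.80494289744124, 'cx': 316.7813058377012, 'cy': 238.902798309406, 'dist_coeffs': array([-0.056436
[... 338 characters left out ...]
, 0.1053], 'p': 0.83}]
valve [{'position': [0.5451, 0.0912, -0.0002], 'p': 0.75}, {'position': [0.4753, 0.502, 0.0029], 'p': 0.3}]
wrist {'fovy': 70.6045310059103, 'cx': 315.85974455501645, 'cy': 233.2530306462898, 'dist_coeffs': array([0.00887502, 0.        , 0.        , 0.        , 0.        ]), 'hand_eye': array([[ 9.99999619e-01,  5.67089114e-04,  6.62975235e-04,
         1.27469318e-04],
       [-4.68585840e-04, -2.91877706e-01,  9.56455532e-01,
        -1.58475903e-01],
       [ 7.35903211e-04, -9.56455479e-01, -2.91877329e-01,
         7.92847229e-02],
       [ 0.00000000e+00,  0.00000000e+00,  0.00000000e+00,
         1.00000000e+00]]), 'shot': 3}
seal_centre []
seal_mark []
valve []
```

View pics/scene0.png

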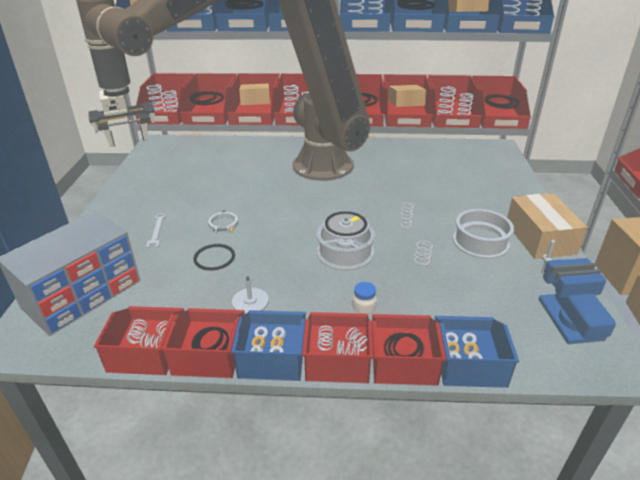

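View pics/side0.png

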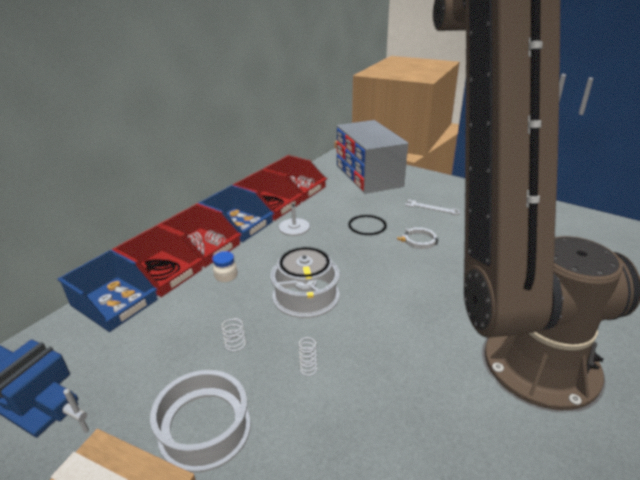

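Emit:
move_arm(jaw=[1, 1, 1, 1, 1], offset=[[0.02, -0.01, -0.02], [0.035, -0.01, -0.035], [0.04, 0, -0.04], [0.04, 0, -0.04], [0.04, 0, -0.04]], roll=[0, 0, 0, 0, 0], grip_force=10)

```text
t: 1.23
eef_pos: [0.3723, -0.3756, 0.2468]
ee_rot: [-1.571, 0.001, 2.012]
force: [0.5, 0.0, 0.6]
width: 0.0434
```

Emit:
move_arm(jaw=[1, 1, 1, 1, 1], offset=[[0.04, 0, -0.04], [0.04, 0, -0.04], [0.04, 0, -0.04], [0.04, 0, -0.04], [0.04, 0, -0.04]], roll=[0, 0, 0, 0, 0])

```text
t: 1.85
eef_pos: [0.4677, -0.109, 0.2471]
ee_rot: [-1.572, 0.0, 2.013]
force: [0.6, -0.1, 0.8]
width: 0.0007
```

Emit:
move_arm(jaw=[1, 1, 1, 1, 1], offset=[[0.04, 0, -0.04], [0.04, 0, -0.04], [0.04, 0, -0.04], [0.02, 0, -0.02], [0, 0, 0]], roll=[0, 0, 0, 0, 0])

```text
t: 2.48
eef_pos: [0.5344, 0.0774, 0.2462]
ee_rot: [-1.57, 0.0, 2.015]
force: [0.1, -0.7, -0.3]
width: 0.0006
```

```bash
python3 - <<'E'
from h import *
for n in ['wrist','side','scene']:
    s=arm.get_state()
    f=arm.grab_frame(n);cv2.imwrite(f'pics/{n}1.png',f['pixels'])
    print(n,s['t'],s['eef_pos'],s['ee_rot'],s['width'],s['force'])
    for t in ['seal_centre','seal_mark','valve']:
        print(t,arm.landmark_of(f,t)[:2])
    np.savez(f'{n}1.npz',f=f,s=s)
E
```

```text
wrist 2.475 [0.53435131 0.07735018 0.24622885] [-1.57041713e+00  1.02881068e-05  2.01507168e+00] 0.000555058075022411 [ 0.05878095 -0.6533193  -0.30333103]
seal_centre []
seal_mark []
valve [{'position': [0.5445, 0.09, 0.0001], 'p': 0.69}]
side 2.675 [0.53363481 0.07478703 0.24669851] [-1.57086492e+00 -1.52945799e-06  2.01189213e+00] 0.0001411726811728549 [-0.56327843  0.06653792 -0.08125754]
seal_centre [{'position': [0.5469, 0.0861, 0.104], 'p': 0.56}]
seal_mark [{'position': [0.5064, 0.1294, 0.1063], 'p': 0.97}]
valve [{'position': [0.5455, 0.0907, -0.001], 'p': 0.68}]
scene 2.875 [0.53382329 0.0748534  0.24684165] [-1.57129613e+00 -5.32737704e-05  2.01156873e+00] 0.0006597618093191688 [-0.60974728 -0.02836343 -0.23650084]
seal_centre []
seal_mark []
valve []
```

View pics/wrist1.png

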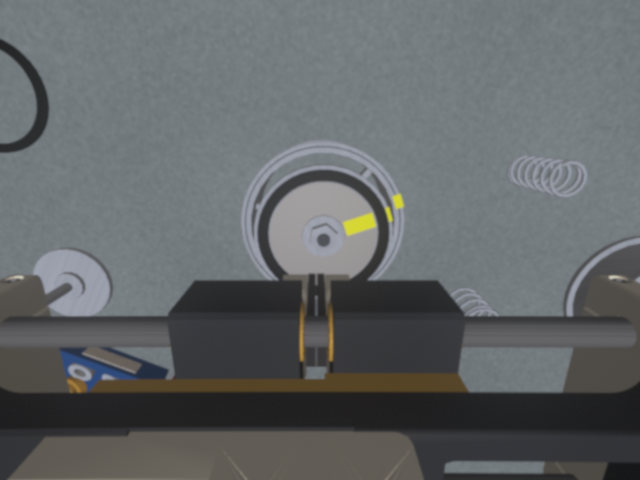

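View pics/side1.png

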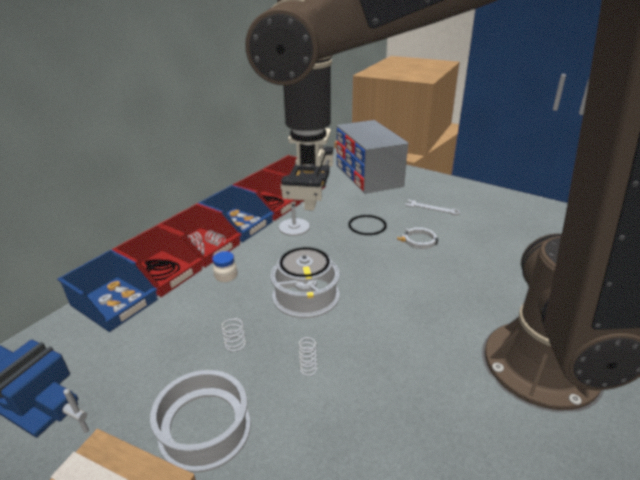

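```bash
cat >> h.py <<'E'
def pose(f,s):
    if 'hand_eye' in f:
        T=np.eye(4);T[:3,:3]=R.from_euler('xyz',s['ee_rot']).as_matrix();T[:3,3]=s['eef_pos'];return T@np.array(f['hand_eye'])
    T=np.eye(4);T[:3,:3]=R.from_euler('xyz',f['attitude']).as_matrix();T[:3,3]=f['position'];return T
def toplane(f,s,uv,z):
    K,d=cam(f);T=pose(f,s)
    n=cv2.undistortPoints(np.asarray(uv,float).reshape(-1,1,2),K,d).reshape(-1,2)
    r=np.c_[n,np.ones(len(n))]@T[:3,:3].T
    return T[:3,3]+r*((z-T[2,3])/r[:,2])[:,None]
def toimg(f,s,P):
    K,d=cam(f);T=np.linalg.inv(pose(f,s));rv=cv2.Rodrigues(T[:3,:3])[0]
    return cv2.projectPoints(np.asarray(P,float),rv,T[:3,3],K,d)[0].reshape(-1,2)
E
cat > fit.py <<'E'
from h import *
import sys
from scipy.optimize import least_squares
for n in sys.argv[1:]:
    a=np.load(n+'.npz',allow_pickle=True);f=a['f'].item();s=a['s'].item()
    g=cv2.cvtColor(f['pixels'],cv2.COLOR_BGR2GRAY).astype(np.float32)
    c0=np.array([.546,.091])
    ang=np.radians(np.arange(0,360,3))
    def samp(c,r,z=.107):
        P=np.c_[c[0]+r*np.cos(ang),c[1]+r*np.sin(ang),np.full(len(ang),z)]
        uv=toimg(f,s,P).astype(np.float32)
        return cv2.remap(g,uv[:,0].copy()[None],uv[:,1].copy()[None],cv2.INTER_LINEAR)[0]
    # darkness of ring mid, robust, maximise contrast inside
    best=[]
    for it,(span,st) in enumerate([(.012,.002),(.002,.0005)]):
        base=c0 if it==0 else best[1]
        best=None
        for dx in np.arange(-span,span+1e-9,st):
            for dy in np.arange(-span,span+1e-9,st):
                c=base+[dx,dy]
                dk=np.mean([np.clip(samp(c,r),0,140) for r in (.0525,.056,.0595)]); lt=np.mean(np.clip(samp(c,.0475),0,140))
                sc=lt-dk
                if best is None or sc>best[0]: best=(sc,c)
    c=best[1]
    print(n,'centre',c,'score',best[0])
    hsv=cv2.cvtColor(f['pixels'],cv2.COLOR_BGR2HSV)
    m=cv2.inRange(hsv,(22,120,100),(35,255,255))
    ys,xs=np.nonzero(m); P=toplane(f,s,np.c_[xs,ys],.104)
    d=P[:,:2]-c; r=np.hypot(*d.T);k=(r>.016)&(r<.052)
    v=d[k].mean(0);print('yellow n',k.sum(),'az',np.degrees(np.arctan2(v[1],v[0])),r[k].min(),r[k].max())
    im=f['pixels'].copy()
    for r_ in (.051,.061):
        uv=toimg(f,s,np.c_[c[0]+r_*np.cos(ang),c[1]+r_*np.sin(ang),np.full(len(ang),.107)])
        for p in uv: cv2.circle(im,tuple(int(x) for x in p.round()),0,(0,0,255),-1)
    u=toimg(f,s,[[*c,.107]])[0].astype(int)
    im=im[max(u[1]-100,0):u[1]+100,max(u[0]-130,0):u[0]+130]
    cv2.imwrite(f'pics/fit_{n}.png',cv2.resize(im,None,fx=3,fy=3))
E
python3 fit.py wrist1 side1 scene1
```

```text
wrist1 centre [0.544  0.0895] score 65.78031
yellow n 419 az 133.08636876510718 0.021196736204059614 0.04868390101641906
side1 centre [0.543 0.092] score 56.45021
yellow n 45 az 134.51234837852274 0.01941183660286498 0.04843999118709046
scene1 centre [0.55  0.089] score 42.500458
yellow n 20 az 138.54909316986135 0.02684781972646585 0.05063407214945834
```

```bash
python3 - <<'E'
from h import *
s=arm.get_state(); f=arm.grab_frame('wrist'); np.savez('wrist2.npz',f=f,s=s); print(s['eef_pos'],s['ee_rot'],s['t'],s['q'])
for t in ['seal_centre','seal_mark','valve']: print(t,arm.landmark_of(f,t)[:2])
E
python3 fit.py wrist2
```

```text
[0.53390622 0.07529536 0.24666912] [-1.57101977e+00 -3.35361713e-05  2.01220568e+00] 3.075 [ 5.03772116e-01  1.21685660e-01 -2.56639842e-01 -2.10349529e-05
 -1.19224573e+00 -1.63315132e+00]
seal_centre []
seal_mark [{'position': [0.5064, 0.1298, 0.1083], 'p': 0.63}]
valve [{'position': [0.5444, 0.0884, -0.0006], 'p': 0.68}]
wrist2 centre [0.5445 0.09  ] score 65.03595
yellow n 416 az 133.77627378207654 0.021385910340120714 0.04870800284732931
```

View pics/fit_wrist2.png

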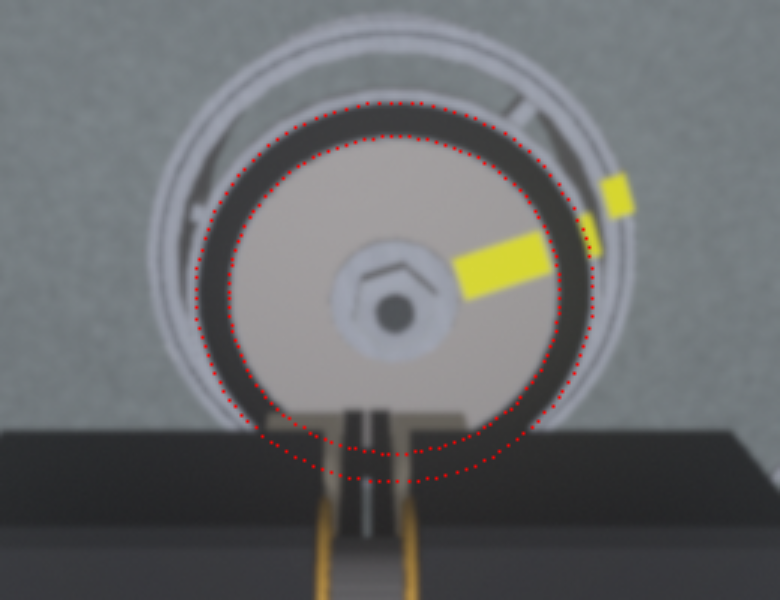

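View pics/fit_side1.png

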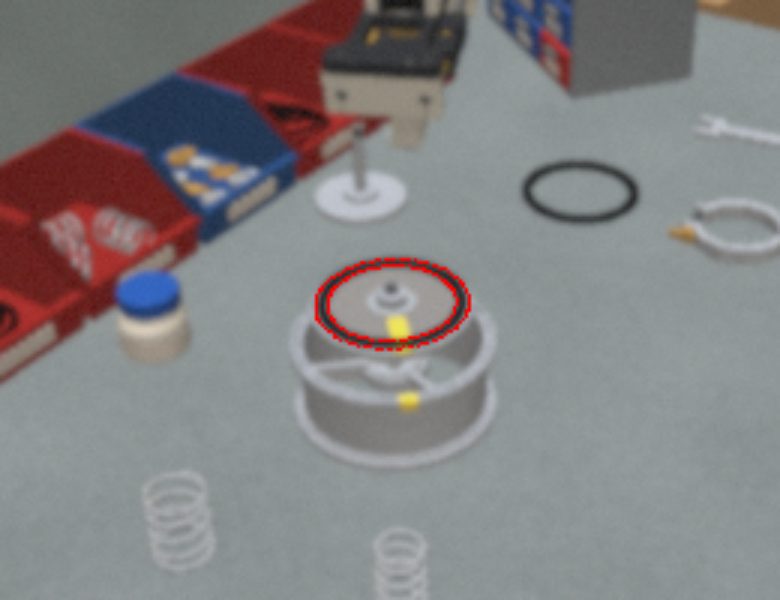

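```bash
python3 - <<'E'
from h import *
C=np.array([.545,.09]);yaw=2.0125
X=np.array([np.cos(yaw),np.sin(yaw)]);Z=np.array([-np.sin(yaw),np.cos(yaw)])
p=np.array([.5344,.0758]);
az=[134]+list(134-np.arange(6,391,6))
acc=p.copy()
for i,a in enumerate(az):
    t=C+.056*np.array([np.cos(np.radians(a)),np.sin(np.radians(a))])
    d=t-acc; k=np.round([d@X,d@Z],4); acc=acc+k[0]*X+k[1]*Z
    print(i,a,t.round(4),k.tolist())
E
```

```text
0 134 [0.5061 0.1303] [0.0614, 0.0023]
1 128 [0.5105 0.1341] [0.0015, -0.0056]
2 122 [0.5153 0.1375] [0.001, -0.0058]
3 116 [0.5205 0.1403] [0.0004, -0.0059]
4 110 [0.5258 0.1426] [-0.0002, -0.0058]
5 104 [0.5315 0.1443] [-0.0009, -0.0058]
6 98 [0.5372 0.1455] [-0.0014, -0.0057]
7 92 [0.543 0.146] [-0.0021, -0.0055]
8 86 [0.5489 0.1459] [-0.0026, -0.0053]
9 80 [0.5547 0.1451] [-0.0031, -0.0049]
10 74 [0.5604 0.1438] [-0.0036, -0.0046]
11 68 [0.566  0.1419] [-0.0041, -0.0042]
12 62 [0.5713 0.1394] [-0.0045, -0.0038]
13 56 [0.5763 0.1364] [-0.0049, -0.0032]
14 50 [0.581  0.1329] [-0.0052, -0.0027]
15 44 [0.5853 0.1289] [-0.0054, -0.0022]
16 38 [0.5891 0.1245] [-0.0057, -0.0016]
17 32 [0.5925 0.1197] [-0.0058, -0.001]
18 26 [0.5953 0.1145] [-0.0058, -0.0003]
19 20 [0.5976 0.1092] [-0.0059, 0.0002]
20 14 [0.5993 0.1035] [-0.0058, 0.0008]
21 8 [0.6005 0.0978] [-0.0057, 0.0015]
22 2 [0.601 0.092] [-0.0055, 0.002]
23 -4 [0.6009 0.0861] [-0.0052, 0.0026]
24 -10 [0.6001 0.0803] [-0.005, 0.0031]
25 -16 [0.5988 0.0746] [-0.0046, 0.0037]
26 -22 [0.5969 0.069 ] [-0.0042, 0.0041]
27 -28 [0.5944 0.
[... 886 characters left out ...]
.4924 0.0708] [0.0059, -0.0002]
50 -166 [0.4907 0.0765] [0.0058, -0.0008]
51 -172 [0.4895 0.0822] [0.0057, -0.0015]
52 -178 [0.489 0.088] [0.0055, -0.002]
53 -184 [0.4891 0.0939] [0.0052, -0.0026]
54 -190 [0.4899 0.0997] [0.005, -0.0032]
55 -196 [0.4912 0.1054] [0.0046, -0.0036]
56 -202 [0.4931 0.111 ] [0.0042, -0.0041]
57 -208 [0.4956 0.1163] [0.0037, -0.0045]
58 -214 [0.4986 0.1213] [0.0033, -0.0049]
59 -220 [0.5021 0.126 ] [0.0027, -0.0052]
60 -226 [0.5061 0.1303] [0.0022, -0.0054]
61 -232 [0.5105 0.1341] [0.0015, -0.0056]
62 -238 [0.5153 0.1375] [0.001, -0.0058]
63 -244 [0.5205 0.1403] [0.0004, -0.0059]
64 -250 [0.5258 0.1426] [-0.0002, -0.0058]
65 -256 [0.5315 0.1443] [-0.0009, -0.0058]
```

Emit:
move_arm(jaw=[1, 1, 1, 1, 1], offset=[[0.0307, 0, 0.0012], [0.0307, 0.02, 0.0011], [0, 0.045, 0], [0, 0.045, 0], [0, 0.01, 0]], roll=[0, 0, 0, 0, 0])

```text
t: 3.9
eef_pos: [0.504, 0.1292, 0.1242]
ee_rot: [-1.566, 0.001, 2.013]
force: [-0.5, 0.1, -0.1]
width: 0.0008
```

Emit:
move_arm(jaw=[1, 1, 1], offset=[[0, 0, 0], [0, 0, 0], [0, 0, 0]], roll=[0, 0, 0])

```text
t: 4.28
eef_pos: [0.5064, 0.1305, 0.128]
ee_rot: [-1.573, -0.0, 2.013]
force: [0.3, -0.2, -0.4]
width: 0.0007
```

```bash
python3 - <<'E'
from h import *
s=arm.get_state();print(s['t'],s['eef_pos'],s['ee_rot'],s['force'])
for n in ['side','wrist','scene']:
    s=arm.get_state();f=arm.grab_frame(n);print(s['force'],s['eef_pos']);np.savez(n+'3.npz',f=f,s=s)
    cv2.imwrite(f'pics/{n}3.png',f['pixels'])
    if n=='side':cv2.imwrite('pics/side3c.png',cv2.resize(f['pixels'][180:340,200:420],None,fx=3,fy=3))
E
```

```text
4.275 [0.50642079 0.13045495 0.1280187 ] [-1.57331811e+00 -2.77757564e-04  2.01252409e+00] [ 0.34933384 -0.19768029 -0.38305201]
[ 0.34933384 -0.19768029 -0.38305201] [0.50642079 0.13045495 0.1280187 ]
[-0.55269696  0.10368398 -0.58801033] [0.50624308 0.13038507 0.12778107]
[ 0.53203144 -0.26848887 -0.25694988] [0.50606427 0.13031762 0.1275467 ]
```

View pics/side3c.png

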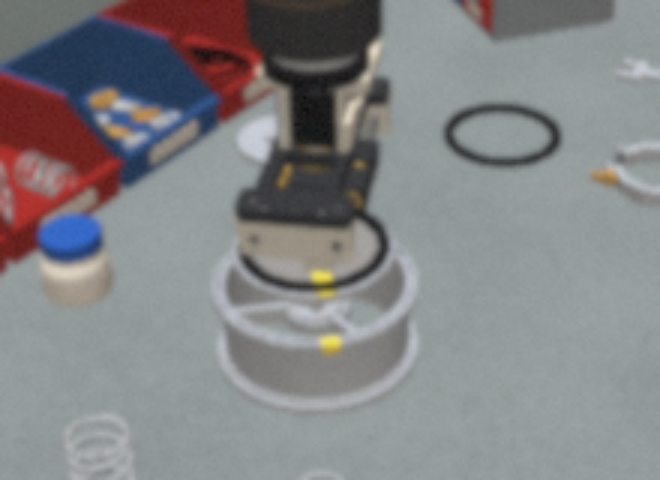

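View pics/wrist3.png

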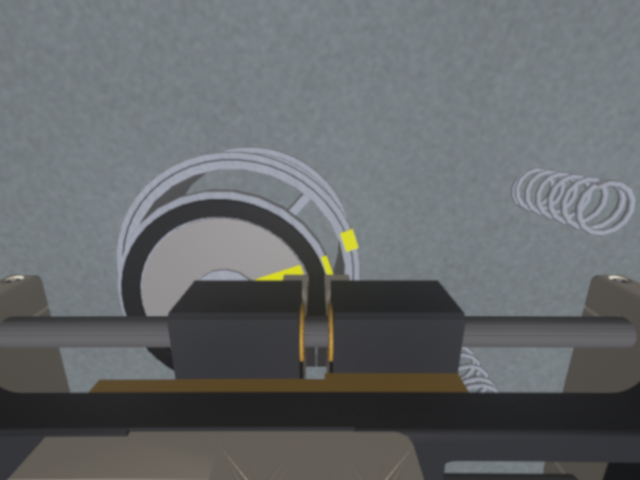

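Emit:
move_arm(jaw=[1, 1, 1, 1, 1], offset=[[0, 0.01, 0], [0, 0.006, 0], [0, 0.002, 0], [0, 0, 0], [0, 0, 0]], roll=[0, 0, 0, 0, 0])

```text
t: 5.05
eef_pos: [0.5057, 0.1301, 0.1087]
ee_rot: [-1.571, 0.0, 2.013]
force: [0.3, 1.0, 0.2]
width: 0.0005
```

Emit:
move_arm(jaw=[1, 1, 1, 1], offset=[[0, 0.002, 0], [0, 0.002, 0], [0, 0, 0], [0, 0, 0]], roll=[0, 0, 0, 0])

```text
t: 5.55
eef_pos: [0.5059, 0.1302, 0.1048]
ee_rot: [-1.571, -0.0, 2.013]
force: [-0.4, 0.3, 3.3]
width: 0.0006
```

Emit:
move_arm(jaw=[1, 1, 1, 1, 1], offset=[[0, 0.001, 0], [0.0015, 0, -0.0056], [0.001, 0, -0.0058], [0.0004, 0, -0.0059], [-0.0002, 0, -0.0058]], roll=[0, 0, 0, 0, 0])

```text
t: 6.18
eef_pos: [0.5256, 0.1426, 0.1034]
ee_rot: [-1.57, -0.0, 2.013]
force: [-2.5, -1.7, 3.8]
width: 0.001
```

```bash
python3 - <<'E'
from h import *
f=arm.grab_frame('side');s=arm.get_state();print(s['t'],s['force'],s['eef_pos'])
cv2.imwrite('pics/side4c.png',cv2.resize(f['pixels'][180:340,200:420],None,fx=3,fy=3))
E
```

```text
6.225 [-1.25232428 -0.3433244   4.59653315] [0.52628112 0.14292297 0.10345261]
```

View pics/side4c.png

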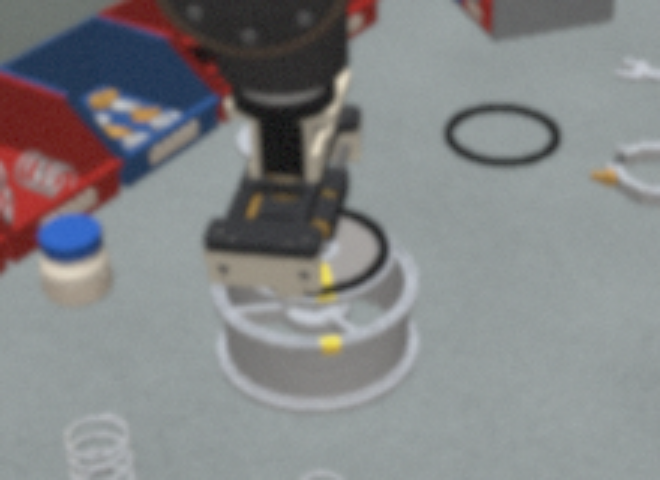

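Contact is light (about 4 N) and the valve has not moved. I'll go on round.

Emit:
move_arm(jaw=[1, 1, 1, 1, 1], offset=[[-0.0009, 0, -0.0058], [-0.0014, 0, -0.0057], [-0.0021, 0, -0.0055], [-0.0026, 0, -0.0053], [-0.0031, 0, -0.0049]], roll=[0, 0, 0, 0, 0])

```text
t: 6.85
eef_pos: [0.5547, 0.145, 0.1036]
ee_rot: [-1.571, -0.0, 2.013]
force: [-3.2, 0.7, 4.1]
width: 0.0004
```

Emit:
move_arm(jaw=[1, 1, 1, 1, 1], offset=[[-0.0036, 0, -0.0046], [-0.0041, 0, -0.0042], [-0.0045, 0, -0.0038], [-0.0049, 0, -0.0032], [-0.0052, 0, -0.0027]], roll=[0, 0, 0, 0, 0])

```text
t: 7.48
eef_pos: [0.581, 0.1326, 0.1036]
ee_rot: [-1.571, -0.0, 2.013]
force: [-2.3, 2.9, 3.9]
width: 0.0008
```

Emit:
move_arm(jaw=[1, 1, 1, 1, 1], offset=[[-0.0054, 0, -0.0022], [-0.0057, 0, -0.0016], [-0.0058, 0, -0.001], [-0.0058, 0, -0.0003], [-0.0059, 0, 0.0002]], roll=[0, 0, 0, 0, 0])

```text
t: 8.1
eef_pos: [0.5975, 0.1086, 0.1037]
ee_rot: [-1.571, 0.0, 2.013]
force: [-1.6, 2.8, 4.0]
width: 0.0007
```

Emit:
move_arm(jaw=[1, 1, 1, 1, 1], offset=[[-0.0058, 0, 0.0008], [-0.0057, 0, 0.0015], [-0.0055, 0, 0.002], [-0.0052, 0, 0.0026], [-0.005, 0, 0.0031]], roll=[0, 0, 0, 0, 0])

```text
t: 8.72
eef_pos: [0.5999, 0.0797, 0.1037]
ee_rot: [-1.571, 0.0, 2.013]
force: [0.8, 3.3, 4.3]
width: 0.0003
```

```bash
python3 - <<'E'
from h import *
f=arm.grab_frame('side');s=arm.get_state();print(s['t'],s['force'],s['eef_pos'])
cv2.imwrite('pics/side5c.png',cv2.resize(f['pixels'][180:340,200:420],None,fx=3,fy=3))
E
```

```text
8.775 [0.34822354 0.49772688 3.17485335] [0.59980709 0.07911342 0.1037029 ]
```

View pics/side5c.png

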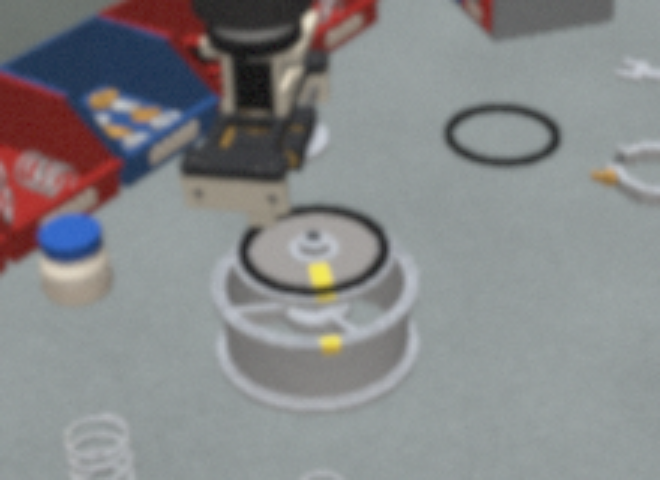

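Emit:
move_arm(jaw=[1, 1, 1, 1, 1], offset=[[-0.0046, 0, 0.0037], [-0.0042, 0, 0.0041], [-0.0037, 0, 0.0045], [-0.0032, 0, 0.0049], [-0.0028, 0, 0.0052]], roll=[0, 0, 0, 0, 0])

```text
t: 9.4
eef_pos: [0.5873, 0.0534, 0.1036]
ee_rot: [-1.571, 0.0, 2.013]
force: [2.2, 2.9, 2.7]
width: 0.0006
```

Emit:
move_arm(jaw=[1, 1, 1, 1, 1], offset=[[-0.0021, 0, 0.0054], [-0.0016, 0, 0.0056], [-0.001, 0, 0.0058], [-0.0004, 0, 0.0059], [0.0002, 0, 0.0058]], roll=[0, 0, 0, 0, 0])

```text
t: 10.02
eef_pos: [0.5634, 0.0369, 0.1036]
ee_rot: [-1.571, 0.0, 2.013]
force: [2.6, 1.1, 4.2]
width: 0.0005
```

Emit:
move_arm(jaw=[1, 1, 1, 1, 1], offset=[[0.0009, 0, 0.0058], [0.0014, 0, 0.0057], [0.0021, 0, 0.0055], [0.0026, 0, 0.0053], [0.0031, 0, 0.0049]], roll=[0, 0, 0, 0, 0])

```text
t: 10.65
eef_pos: [0.5343, 0.0345, 0.1035]
ee_rot: [-1.571, 0.0, 2.013]
force: [3.5, 0.2, 3.4]
width: 0.0002
```

```bash
python3 - <<'E'
from h import *
f=arm.grab_frame('side');s=arm.get_state();print(s['t'],s['force'],s['eef_pos'])
cv2.imwrite('pics/side6c.png',cv2.resize(f['pixels'][180:340,200:420],None,fx=3,fy=3))
E
```

```text
10.7 [ 1.91887334 -0.67656592  3.25107741] [0.53371911 0.03456917 0.10353675]
```

View pics/side6c.png

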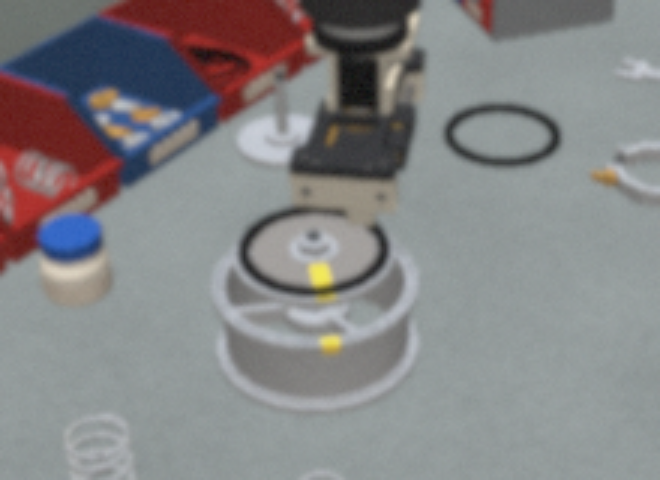

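Emit:
move_arm(jaw=[1, 1, 1, 1, 1], offset=[[0.0036, 0, 0.0046], [0.0041, 0, 0.0042], [0.0045, 0, 0.0038], [0.0049, 0, 0.0032], [0.0052, 0, 0.0027]], roll=[0, 0, 0, 0, 0])

```text
t: 11.32
eef_pos: [0.508, 0.0469, 0.1035]
ee_rot: [-1.57, 0.0, 2.013]
force: [2.8, -1.2, 4.3]
width: 0.0001
```

Emit:
move_arm(jaw=[1, 1, 1, 1, 1], offset=[[0.0055, 0, 0.0022], [0.0056, 0, 0.0016], [0.0058, 0, 0.001], [0.0058, 0, 0.0003], [0.0059, 0, -0.0002]], roll=[0, 0, 0, 0, 0])

```text
t: 11.95
eef_pos: [0.4914, 0.0708, 0.1034]
ee_rot: [-1.57, -0.0, 2.012]
force: [1.4, -2.7, 4.3]
width: 0.0004
```

Emit:
move_arm(jaw=[1, 1, 1, 1, 1], offset=[[0.0058, 0, -0.0008], [0.0057, 0, -0.0015], [0.0055, 0, -0.002], [0.0052, 0, -0.0026], [0.005, 0, -0.0032]], roll=[0, 0, 0, 0, 0])

```text
t: 12.58
eef_pos: [0.4892, 0.0998, 0.1034]
ee_rot: [-1.57, -0.0, 2.013]
force: [0.8, -3.6, 3.0]
width: 0.0007
```

Emit:
move_arm(jaw=[1, 1, 1, 1, 1], offset=[[0.0046, 0, -0.0036], [0.0042, 0, -0.0041], [0.0037, 0, -0.0045], [0.0033, 0, -0.0049], [0.0027, 0, -0.0052]], roll=[0, 0, 0, 0, 0])

```text
t: 13.2
eef_pos: [0.5017, 0.1261, 0.1035]
ee_rot: [-1.57, -0.0, 2.012]
force: [-2.0, -3.4, 4.4]
width: 0.0003
```

Emit:
move_arm(jaw=[1, 1, 1, 1, 1], offset=[[0.0022, 0, -0.0054], [0.0015, 0, -0.0056], [0.001, 0, -0.0058], [0, 0, 0], [0, 0, 0]], roll=[0, 0, 0, 0, 0])

```text
t: 13.82
eef_pos: [0.5157, 0.1379, 0.1039]
ee_rot: [-1.573, -0.0, 2.013]
force: [-0.0, 1.5, 4.0]
width: 0.0002
```

```bash
python3 - <<'E'
from h import *
f=arm.grab_frame('side');s=arm.get_state();print(s['t'],s['force'],s['eef_pos'])
cv2.imwrite('pics/side7c.png',cv2.resize(f['pixels'][180:340,200:420],None,fx=3,fy=3))
E
```

```text
13.875 [0.8245863  1.24736159 3.77697426] [0.51571748 0.13786642 0.10396586]
```

View pics/side7c.png

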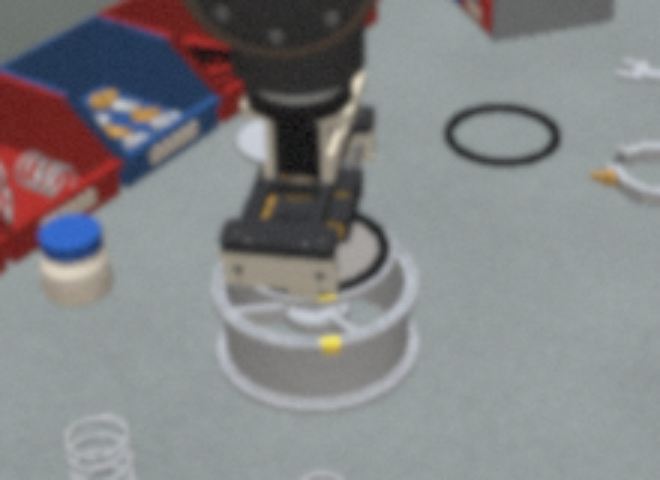

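The fingertips have passed the mark by 12° and are still in contact, so I'll lift.

Emit:
move_arm(jaw=[1, 1, 1, 1, 1], offset=[[0, -0.004, 0], [0, -0.015, 0], [0, -0.03, 0], [0, -0.04, 0], [0, -0.04, 0]], roll=[0, 0, 0, 0, 0])

```text
t: 14.5
eef_pos: [0.5143, 0.1368, 0.2344]
ee_rot: [-1.57, -0.0, 2.013]
force: [1.2, 0.2, -0.1]
width: 0.0006
```

Emit:
move_arm(jaw=[1, 1, 1, 1, 1], offset=[[0, -0.01, 0], [0, 0, 0], [0, 0, 0], [0, 0, 0], [0, 0, 0]], roll=[0, 0, 0, 0, 0])

```text
t: 15.12
eef_pos: [0.5146, 0.1371, 0.2418]
ee_rot: [-1.569, 0.0, 2.013]
force: [0.1, 0.0, -0.4]
width: 0.0005
```

```bash
python3 - <<'E'
from h import *
for n in ['side']:
    s=arm.get_state();f=arm.grab_frame(n);np.savez(n+'8.npz',f=f,s=s);print(s['t'],s['force'],s['eef_pos'])
    cv2.imwrite('pics/side8.png',f['pixels'])
    for t in ['valve','seal_centre','seal_mark']: print(t,arm.landmark_of(f,t)[:1])
E
python3 fit.py side8
```

```text
15.125 [ 0.0825497   0.04932308 -0.35756688] [0.51460381 0.13709892 0.24181497]
valve [{'position': [0.5452, 0.0909, -0.0024], 'p': 0.86}]
seal_centre [{'position': [0.5527, 0.0854, 0.1076], 'p': 0.81}]
seal_mark [{'position': [0.5064, 0.1322, 0.1049], 'p': 0.81}]
side8 centre [0.543 0.092] score 56.739616
yellow n 45 az 134.51234837852274 0.01941183660286498 0.04843999118709046
```

View pics/side8.png

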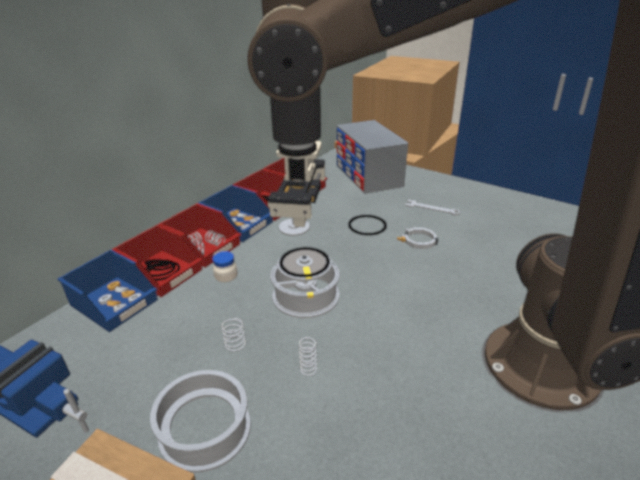

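The side picture shows the valve at (305,285) exactly where it was, with the plate up and the other parts unmoved.

```bash
python3 -c "
from station import arm
print(arm.job_done())"
```

```text
the job is handed in; nothing more can be done
None
```

I ran the closed fingertips clockwise round the whole seal, from the yellow mark back to it and about 12° past. Then I lifted clear and handed the job in at about 15 s. No verdict was reported.

- **Contact:** the vertical force stayed between 2.7 and 4.6 N at every reading round the seal. The fingertips ran at about 103.5 mm height, so the plate sank roughly 3–4 mm.
- **Valve:** the seal fit in the side camera gave the same centre (0.543, 0.092) and mark direction (134.5°) before and after. The valve had not shifted and the plate was back up.
- **Other parts:** they looked unmoved in the last side picture; I did not measure them one by one. The wrist force was about zero with the fingers clear.
- **Disagreements:**
  - The cameras put the seal centre up to 7 mm apart: wrist (0.5445, 0.090), side (0.543, 0.092), scene (0.550, 0.089). I used (0.545, 0.090).
  - The final network estimate for the seal centre, (0.553, 0.085), was about 10 mm from the fit. I took it as network scatter, because the picture fit and the network's own valve estimate had not changed.
  - The fingers hid the contact spot for most of the round, so contact there rests on the force readings.

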